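# Close the infusion drum

### The job

Put the aluminium cover on the copper drum so that the centre shaft and the brass pin both come up through their holes and the cover sits fully home on the rim. Then swing the red latch all the way in over the cover's rim, and let go. Leave the jug, the crock, the cup and the spoon where they are.

Things in the scene. Friction and masses are not known exactly. Their poses are not given: they have to be found in the camera images.
- drum: Round copper-coloured drum, fixed to the table, 144 mm across, 80 mm tall, full of upright oak sticks standing lower than the rim. Origin: centre of its underside on the table; z up. A steel centre shaft 20 mm in diameter stands on its axis, rising 30 mm above the rim, its top 12 mm tapering to 8 mm across. On the +x side of the drum's own frame a dark bracket carries a brass pin; on the -x side another dark block carries the red swing latch.
- seat (a point): Centre of the drum's rim plane, 80 mm above the table on the shaft's axis: the cover's origin comes here when it is fully home. Axes as the drum.
- pin (a point): Foot of the brass anti-rotation pin, level with the rim, 88 mm from the drum's axis along the drum's +x. The pin is 10 mm in diameter and rises 25 mm above this point, its top 7 mm tapering to 4 mm across.
- cover: Loose aluminium cover, about 0.3 to 0.45 kg, lying flat on the table right way up: disc 140 mm across and 8 mm thick with a 26 mm centre hole, and an ear 36 mm wide reaching out to 108 mm from the centre along the cover's +x, with an 18 mm pin hole. Origin: centre of the disc's underside; z up through the handle. A dark wooden bridge handle spans the disc along the cover's y.
- pin_hole (a point): Centre of the ear's pin hole at the cover's underside, 88 mm from the cover's origin along its +x.
- handle (a point): Middle of the wooden bridge handle, 52 mm above the cover's underside, above the centre hole. The bar is 14 mm wide (cover x), 14 mm tall and 110 mm long (cover y), standing on two 12 mm posts 92 mm apart, with 37 mm of free space beneath it. When the cover is home the shaft ends 15 mm below the bar.
- latch (a joint): Angle of the red swing latch about its upright pivot, rad. 0: swung out clear of the cover, arm along the drum's -y. It grows counter-clockwise seen from above, to the stop at 1.57, where the arm lies along the drum's +x, pointing at the shaft, over the cover's rim. Stiff: it stays where it is left; about 2 N at the knob moves it. Its underside is 4 mm above a seated cover, so it cannot go over a cover that is not home.
- latch_pivot (a point): Pivot of the latch, at the arm's underside, 92 mm above the table, 94 mm from the drum's axis along the drum's -x. The arm is 16 mm wide, 8 mm thick and reaches 56 mm from the pivot.
- latch_knob (a point): Middle of the latch's upright red peg, 46 mm from the pivot along the arm; the peg is 18 mm in diameter, 40 mm tall, from 100 to 140 mm above the table. It can be pushed sideways with closed fingers.
- jug: Bystander: grey-green stoneware jug with a small loop handle, 95 mm across, 190 mm tall. Origin: centre of its underside.
- crock: Bystander: white crock, 110 mm across, packed with seven upright oak sticks, 136 mm tall overall. Origin: centre of its underside.
- beaker: Bystander: open steel cup, 76 mm across, 85 mm tall. Origin: centre of its underside.
- spoon: Bystander: steel spoon 190 mm long, lying flat. Origin: in the spoon, near its middle.
Things that resemble listed ones, but are neither listed nor needed, are in the scene too. Leave any green or pink look-alike of the cover alone.

How it is judged:
By the outcome, as a careful person would: the job done as asked, in the order asked, and still so for the second after the job is handed in, with the robot touching nothing.
It also fails if it takes over 61 s, if anything falls off the work surface, if the arm or the gripper's body presses on something with over 40 N, if the wrist force passes 120 N, or if a joint passes its speed limit or range.

### The arm

A 6-joint arm with a two-finger parallel gripper is mounted at the origin on the work surface. World frame = base frame: x ahead of the robot, y to its left, z up, the work surface at z = 0. Lengths are in m, angles in rad, forces in N, time in s.
With the tool pointing down it reaches from about 0.2 to 0.875 m from the base axis. Payload 3.4 kg.
Tool frame: the origin (TCP) lies where the fingers leave the gripper's body, on its centre line; the fingertips stand 97 mm ahead of it and the grasp point (between the pads) lies 78 mm ahead of it; z points along the fingers, y is the line along which they close (so a half turn about z gives the same grasp; the last joint's range is limited). The gripper opens to 94 mm and grips with 3 to 60 N. Pads are 16 mm wide; open, the fingers measure 119 mm over their backs; the gripper's body (75 mm by 177 mm) begins 78 mm behind the grasp point.
Start: joints at [1.143, 0.276, 1.505, -0, 1.361, -0.121], TCP at [0.174, 0.548, 0.303] pointing down, gripper open.
Joint ranges: [-2.89, 2.89], [-0.75, 2.08], [0.22, 2.7], [-1.18, 4.32], [0.11, 2.71], [-2.7, 2.7]. Speed limits (rad/s): [2.57, 2.57, 3.14, 3.14, 3.14, 3.14].

### API

Orientations are given as [roll, pitch, yaw] about the fixed x, y, z axes, in that order (R = Rz(yaw) Ry(pitch) Rx(roll)).
In Python, from bench import r, open_gripper, gripper_close, ik, read_camera gives the robot as it stands. Calls block until the motion is done:
- r.move_ptp(position, orientation): joint-space move of the TCP to a pose.
- r.movel(position, frame=None, speed=0.15): straight line of the TCP; frame=None keeps the orientation; speed is the mean speed in m/s.
- r.move_joints(angles): joint-space move.
- open_gripper() and gripper_close(): open the fingers fully, or close them until they stop; the grip force is fixed at half the most.
- r.hold(seconds).
- ik(position, orientation): joint angles nearest the present ones, or None.
- r.observe(): the state.
- read_camera(name): name is "side" or "top" or "wrist"; returns a dict with "image" (420x560x3 uint8, red, green, blue), "fx", "fy", "cx", "cy" (pixels), "rvec" (rotation vector, rad) and "tvec" (3), from world to camera coordinates, as OpenCV has them. Camera axes: x right, y down, z forward; pixel columns grow to the right and rows downward; lengths in m; the calibration is good to about 2 mm. The wrist camera is an equidistant fisheye: a pixel r from the principal point sees the ray r / f radians off the axis. A picture is of the moment at which its call begins. There is no depth.
A pose or a line that the arm cannot do raises r.Unreachable and nothing moves.
- r.finish_job(): hands the job in; it is judged then, once.
The state is a dict: "t": time; "qpos": joint angles; "joint_velocities": joint speeds; "tau": joint torques, N m; "tcp_pos": TCP position; "tool_rot": TCP orientation; "wrist_force": force on the tool from outside, world axes, zero at the start; "wrist_torque": the same for the moment, N m; "finger_gap": finger opening in m; "finger_force": force on a finger pad.
Only numpy, scipy, OpenCV 4.12 (cv2) and the standard library are available. Lean on these libraries where they do the work, as an engineer would, in place of code of your own. Each camera call takes 0.05 s, during which the arm holds its last target. There are 200 camera calls.

## Working session

There is one attempt and no reset: what is moved stays moved. The work goes in short steps, each a Python script; the robot and the scene stay as the last script left them, time stands still between calls to the robot, and variables do not carry over. Pictures are saved under pics/ and viewed, at most 10 in all, crops included, and the job is handed in when it is done.

```bash
mkdir -p pics; ls
python3 - <<'E'
from bench import *
import cv2,numpy as np
for n in("top","side"):
    c=read_camera(n); np.savez(f"pics/{n}0.npz",**c); cv2.imwrite(f"pics/{n}0.png",c["image"][:,:,::-1])
    print(n,c["fx"],c["fy"],c["cx"],c["cy"],c["rvec"],c["tvec"])
print(r.observe())
E
```

```text
pics
top 445.77778073228245 445.77778073228245 278.79273367565736 204.26561058738895 [ 2.14632413 -2.12223581  0.15535574] [-0.01003199  0.50841117  1.10003231]
side 532.1577724143176 532.1577724143176 280.79309274347366 212.41567469319622 [ 2.14077413  0.60473593 -0.30833322] [-0.4102092  -0.05246024  1.80628553]
{'t': 0.1, 'qpos': array([ 1.14300796e+00,  2.76513427e-01,  1.50593245e+00,  6.20925424e-06,
        1.36071071e+00, -1.20998565e-01]), 'joint_velocities': array([-2.45078942e-05, -1.91353598e-03, -3.68649764e-03, -1.57461048e-03,
        2.02337751e-03,  9.77315785e-04]), 'tau': array([ 1.75247773e-03, -4.05455697e+01, -2.37781119e+01,  7.04975682e-02,
        2.99574807e-02, -5.44551267e-05]), 'tcp_pos': array([0.17351586, 0.54785137, 0.3019311 ]), 'tool_rot': array([-3.14004089e+00, -1.94797846e-04,  2.83480140e+00]), 'wrist_force': array([ 0.88399539,  0.0880205 , -0.01446961]), 'wrist_torque': array([ 0.01877149,  0.03306932, -0.02113845]), 'finger_force': 0.0, 'finger_gap': 0.09379736828974143}
```

View pics/top0.png

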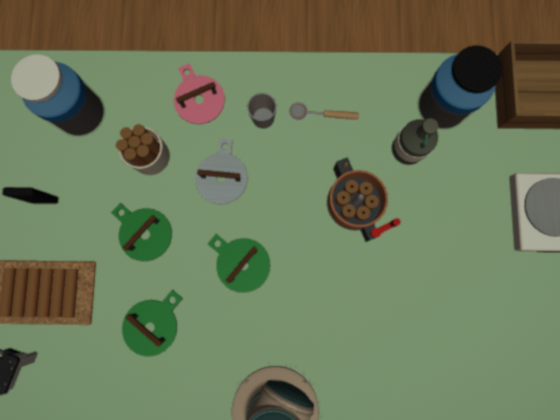

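View pics/side0.png

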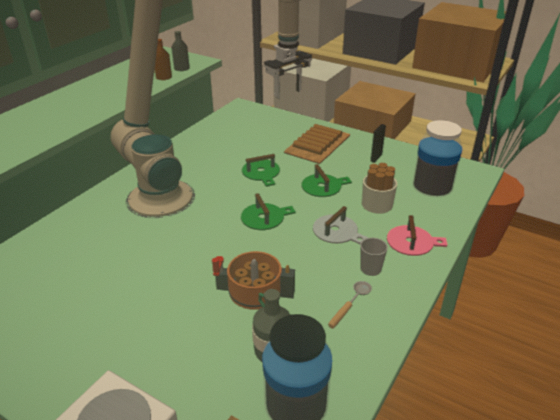

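The top view shows the cover at about (221,178) with its ear at (226,147). The drum is at (358,200), its pin bracket at (344,168) and the red latch at (395,225), swung out. The side view agrees. The robot base is at the bottom of the top view. Next I'll get rough positions by ray casting, then take wrist views above each object.

```bash
cat > h.py <<'E'
import cv2,numpy as np
from bench import r, open_gripper, gripper_close, ik, read_camera
def cast(c,px,z,fish=False):
    px=np.atleast_2d(np.asarray(px,float)); u=(px-[c["cx"],c["cy"]])/[c["fx"],c["fy"]]
    if fish:
        t=np.linalg.norm(u,axis=1,keepdims=True); d=np.c_[u*np.sinc(t/np.pi)**1*1.0,np.cos(t)]  # u/t*sin t
    else: d=np.c_[u,np.ones(len(u))]
    R=cv2.Rodrigues(np.asarray(c["rvec"],float))[0]; o=-R.T@np.asarray(c["tvec"],float).ravel(); d=d@R
    return (o+d*((np.asarray(z)-o[2])/d[:,2])[:,None])[:, :2]
def proj(c,P):
    """world -> fisheye pixel"""
    R=cv2.Rodrigues(np.asarray(c["rvec"],float))[0]; p=R@np.asarray(P,float)+np.asarray(c["tvec"],float).ravel()
    n=np.hypot(p[0],p[1]); t=np.arctan2(n,p[2]); return np.array([c["cx"],c["cy"]])+p[:2]/max(n,1e-9)*t*c["fx"]
def down(xy,z,ang):
    """tool down; ang = world angle of the tool's y axis (mod pi). returns pos, rpy choices"""
    return [xy[0],xy[1],z],[np.pi,0,ang+np.pi/2]
def snap(name,fn):
    c=read_camera(name); cv2.imwrite(f"pics/{fn}.png",c["image"][:,:,::-1]); np.savez(f"pics/{fn}.npz",**c); return c
E
python3 - <<'E'
from h import *
c=dict(np.load("pics/top0.npz"))
for n,p,z in[("cover",(221.5,178),.008),("ear",(226,147),.008),("rim",(358,200),.08),("pinbr",(344,168),.08),("knobbase",(395,225),.1),("jug",(413,142),.1)]: print(n,cast(c,p,z))
o=r.observe(); w=snap("wrist","w0"); R=cv2.Rodrigues(w["rvec"])[0]
print(w["fx"],w["cx"],w["cy"],-R.T@w["tvec"].ravel(),R)
for a in (-9,24): 
  for k in (0,180): print(a,k,ik(*down(cast(c,(221,178),0)[0] if a<0 else cast(c,(358,200),.08)[0],.33,np.radians(a+k))))
E
```

```text
cover [[0.58264752 0.14927667]]
ear [[0.66790392 0.13991095]]
rim [[ 0.51483778 -0.19994129]]
pinbr [[ 0.59543559 -0.166349  ]]
knobbase [[ 0.45159118 -0.2841496 ]]
jug [[ 0.65797896 -0.33430809]]
325.19226210127806 283.10145433472337 212.05729351988228 [0.10218326 0.56992454 0.38429613] [[ 0.30243152  0.95316637 -0.00300766]
 [ 0.92134184 -0.29152234  0.25718463]
 [ 0.24426294 -0.08055182 -0.9663576 ]]
-9 0 [ 1.38909522e-01  3.06382754e-01  1.39334252e+00 -4.44089210e-16
  1.44186738e+00  2.95989155e-01]
-9 180 None
24 0 [-0.49641949  0.22739487  1.50447825  0.          1.40971954 -0.91529851]
24 180 [-4.96419489e-01  2.27394868e-01  1.50447825e+00 -4.44089210e-16
  1.40971954e+00  2.22629414e+00]
```

Run:
```python
from h import *
for n,xy,z,a in(("drum",(.515,-.200),.372,np.radians(22.5)),("cover",(.583,.149),.30,np.radians(-7))):
    off=-.05*np.array([-np.sin(a),np.cos(a)])
    r.move_ptp(*down(np.array(xy)+off,z,a)); r.hold(.3); c=snap("wrist","w_"+n); print(r.observe()["t"])
ims=[cv2.imread(f"pics/w_{n}.png") for n in("drum","cover")]
cv2.imwrite("pics/both.png",np.vstack([i for i in ims])[:, :][:, :] if 0 else cv2.resize(np.hstack(ims),(800,300)))
```

```text
3.5667
5.25
```

View pics/w_drum.png

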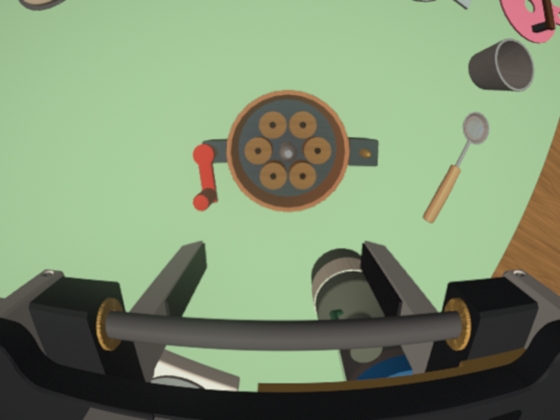

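View pics/w_cover.png

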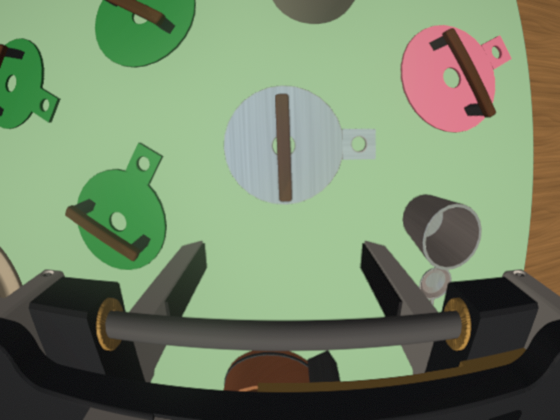

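The drum view shows the shaft tip at (288,152), the brass pin at (367,154), and the latch pivot at (203,155) with the knob near (201,202). The cover view shows the disc centre at (284,145) and the ear hole at (359,144). I'll fit circles to the cast contours next.

```bash
cat > m.py <<'E'
from h import *
from scipy.optimize import least_squares
def fit(c,mask,z,rad,x0):
    cs,_=cv2.findContours(mask.astype(np.uint8),cv2.RETR_EXTERNAL,cv2.CHAIN_APPROX_NONE)
    p=cast(c,np.vstack(cs)[:,0],z,True); x=np.array([*x0,rad])
    for tol in(.012,.006,.003,.003):
        q=p[abs(np.hypot(*(p-x[:2]).T)-x[2])<tol]
        x=least_squares(lambda v:np.hypot(*(q-v[:2]).T)-v[2],x,loss="soft_l1",f_scale=.001).x
    return x,len(q),np.std(np.hypot(*(q-x[:2]).T)-x[2])
def blob(mask,px,rr):
    yy,xx=np.mgrid[:mask.shape[0],:mask.shape[1]]; m=mask&(np.hypot(xx-px[0],yy-px[1])<rr); return np.array([xx[m].mean(),yy[m].mean()]),m.sum()
E
python3 - <<'E'
from m import *
C={n:dict(np.load(f"pics/w_{n}.npz")) for n in("drum","cover")}
H={n:cv2.cvtColor(C[n]["image"],cv2.COLOR_RGB2HSV).astype(int) for n in C}
green={n:(abs(H[n][...,0]-60)<20)&(H[n][...,1]>50)&(H[n][...,2]>90) for n in C}
for n in C: print(n,H[n][145,345 if n=="drum" else 250],H[n][20,250])
h=H["drum"]
cop=((h[...,0]<14)&(h[...,1]>90)&(h[...,2]>50)); yy,xx=np.mgrid[:420,:560]
cop&=np.hypot(xx-288,yy-151)<75
print("rim",d:=fit(C["drum"],cop,.08,.072,(.515,-.2)))
print("drum nongreen",fit(C["drum"],~green["drum"]&(np.hypot(xx-288,yy-151)<85),.08,.072,(.515,-.2)))
ng=~green["cover"]&(np.hypot(xx-284,yy-145)<70)
print("cover",fit(C["cover"],ng,.008,.070,(.583,.149)))
px,k=blob(green["cover"],(359,144),11); print("hole",px,k,cast(C["cover"],px,.004,True))
g=C["drum"]["image"]
brass=(h[...,0]>8)&(h[...,0]<32)&(h[...,1]>110)&(h[...,2]>70)
px,k=blob(brass,(367,154),12); print("pin",px,k,[cast(C["drum"],px,z,True) for z in(.095,.105)])
red=((h[...,0]<4)|(h[...,0]>176))&(h[...,1]>180)&(h[...,2]>60)
px,k=blob(red,(201,202),12); print("knob",px,k,cast(C["drum"],px,.14,True)); px,k=blob(red,(203,154),10); print("piv",px,k,cast(C["drum"],px,.102,True))
print("shaft",cast(C["drum"],(288,152),.11,True))
cv2.imwrite("pics/z.png",np.hstack([cv2.resize(g[120:190,260:390,::-1],None,fx=3,fy=3,interpolation=0),cv2.resize(C["cover"]["image"][110:180,260:390,::-1],None,fx=3,fy=3,interpolation=0)]))
E
```

```text
drum [ 12 132 176] [ 53  60 200]
cover [ 97  24 181] [ 53  61 191]
rim (array([ 0.52143303, -0.20120558,  0.06835636]), 559, np.float64(0.0013348969148610891))
drum nongreen (array([ 0.52059127, -0.20159667,  0.07140483]), 305, np.float64(0.00045779746523798314))
cover (array([0.58365548, 0.15122518, 0.06958384]), 311, np.float64(0.0004061299983996921))
hole [358.17985612 143.46043165] 139 [[0.67156846 0.14353833]]
pin [364.88732394 152.95774648] 71 [array([[ 0.6005918 , -0.16759047]]), array([[ 0.59794569, -0.16786476]])]
knob [nan nan] 0 [[nan nan]]
piv [nan nan] 0 [[nan nan]]
shaft [[ 0.52005646 -0.20008407]]m.py:11: RuntimeWarning: Mean of empty slice.
  yy,xx=np.mgrid[:mask.shape[0],:mask.shape[1]]; m=mask&(np.hypot(xx-px[0],yy-px[1])<rr); return np.array([xx[m].mean(),yy[m].mean()]),m.sum()
  ret = ret.dtype.type(ret / rcount)
```

View pics/z.png

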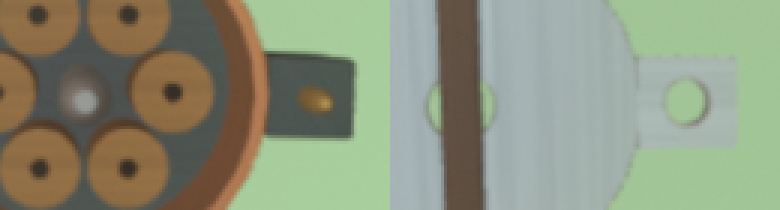

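The zoomed crop puts the shaft tip at about (288.3,154) and the pin tip at about (368.7,154.3). The ear hole is clean. I'll finish the drum yaw and latch numbers, then grasp and re-check while carrying.

Run:
```python
from m import *
c=dict(np.load("pics/w_drum.npz")); h=cv2.cvtColor(c["image"],cv2.COLOR_RGB2HSV).astype(int)
s=cast(c,(288.3,154),.11,True)[0]; p=cast(c,(368.7,154.3),.105,True)[0]; rim=np.array([.5206,-.2016])
for o in(s,rim): print(o,np.linalg.norm(p-o),np.degrees(np.arctan2(*(p-o)[::-1])))
print("pin",p,h[202,201],h[155,203])
red=((h[...,0]<8)|(h[...,0]>172))&(h[...,1]>190)
for q,z in(((201,202),.14),((203,154),.102)):
    px,k=blob(red,q,9); print(px,k,cast(c,px,z,True))
# grasp cover
a=np.radians(-5.0); cov=np.array([.5837,.1512])
r.move_ptp(*down(cov,.30,a)); P,_=down(cov,.052+.078,a); r.movel(P,speed=.12); gripper_close()
o=r.observe(); print(o["t"],o["finger_gap"],o["tcp_pos"],o["wrist_force"])
P[2]=.26; r.movel(P,speed=.12); o=r.observe(); print(o["t"],o["finger_gap"],o["finger_force"],o["wrist_force"])
snap("wrist","grasped")
```

```text
[ 0.52116921 -0.20192969] 0.08838504719206555 22.98095714623715
[ 0.5206 -0.2016] 0.08878192176518841 22.641657142902776
pin [ 0.60253955 -0.16742194] [  4 173 197] [  3 175 201]
[nan nan] 0 [[nan nan]]
[nan nan] 0 [[nan nan]]
8.3417 0.013563873895521418 [0.58381124 0.15121201 0.12998394] [ 0.6051307  -0.81016604 -0.39096473]
9.575 0.014006607273683032 29.999404549598694 [ 0.27126789  0.06690934 -3.44092878]m.py:11: RuntimeWarning: Mean of empty slice.
  yy,xx=np.mgrid[:mask.shape[0],:mask.shape[1]]; m=mask&(np.hypot(xx-px[0],yy-px[1])<rr); return np.array([xx[m].mean(),yy[m].mean()]),m.sum()
  ret = ret.dtype.type(ret / rcount)
```

View pics/grasped.png

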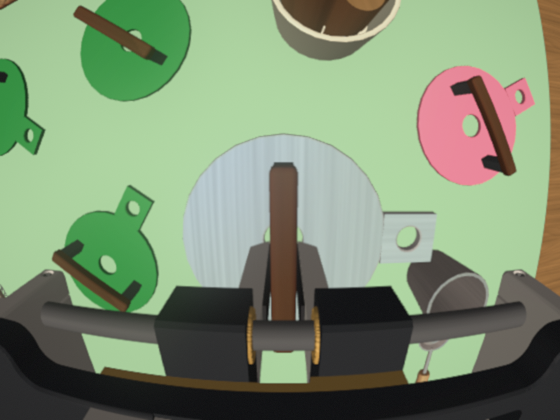

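The cover is held level by its handle: disc centre near (284,236), ear hole at (408,237). I'll measure its offset in the tool frame, then carry it to above the drum, approaching with the cover's underside clear of the shaft.

Run:
```python
from m import *
c=dict(np.load("pics/grasped.npz")); h=cv2.cvtColor(c["image"],cv2.COLOR_RGB2HSV).astype(int)
green=(abs(h[...,0]-60)<20)&(h[...,1]>50)&(h[...,2]>90); yy,xx=np.mgrid[:420,:560]
o=r.observe(); t=o["tcp_pos"]; z=t[2]-.13
m=~green&(np.hypot(xx-284,yy-236)<118)&(yy<265)
f=fit(c,m,z+.008,.07,t[:2]); print(t,o["tool_rot"],f)
px,k=blob(green,(408,237),14); hole=cast(c,px,z+.004,True)[0]; print(px,k,hole)
for ctr in(f[0][:2],t[:2]):
    d=hole-ctr; print(ctr-t[:2],np.linalg.norm(d),np.degrees(np.arctan2(d[1],d[0])))
```

```text
[0.58319657 0.15112401 0.2589173 ] [-3.13944674e+00  5.17322126e-04  1.48354210e+00] (array([0.58268609, 0.15159582, 0.06937987]), 310, np.float64(0.00041585710053811787))
[406.29194631 236.5       ] 298 [0.67026501 0.14368401]
[-0.00051048  0.00047181] 0.0879355618227839 -5.162044273905764
[0. 0.] 0.08738573000875963 -4.884062194795781
```

Run:
```python
from m import *
a=np.radians(22.8); g=a+np.radians(5); Rg=np.array([[np.cos(g),-np.sin(g)],[np.sin(g),np.cos(g)]])
T=np.array([.5208,-.2017])-Rg@np.array([-.0005,.0004])
r.move_ptp(*down(T,.29,a)); r.hold(.3)
o=r.observe(); f0=o["wrist_force"]; T=T+(T-o["tcp_pos"][:2]); print(o["t"],o["tcp_pos"],f0)
r.movel([*T,.247],speed=.08)
for z in np.arange(.244,.2069,-.003):
    r.movel([*T,z],speed=.04); o=r.observe(); d=o["wrist_force"]-f0
    print(round(z,3),o["tcp_pos"].round(4),d.round(1),o["wrist_torque"].round(2),round(o["t"],1))
    if np.linalg.norm(d)>10: break
c=snap("side","s_ins"); cv2.imwrite("pics/s_ins_crop.png",cv2.resize(c["image"][170:330,170:350,::-1],None,fx=3.5,fy=3.5))
```

```text
11.275 [ 0.52172101 -0.20111362  0.2899205 ] [ 0.15804163  0.39979906 -2.98121818]
0.244 [ 0.5212 -0.2026  0.2442] [-0.3 -1.6 -0.3] [-0.04  0.07  0.03] 12.2
0.241 [ 0.521  -0.2025  0.2408] [-0.2 -0.3 -0.1] [-0.01  0.03 -0.01] 12.5
0.238 [ 0.521  -0.2025  0.2377] [-0.8 -0.1  0.1] [-0.03  0.05 -0.01] 12.7
0.235 [ 0.521  -0.2025  0.2347] [-0.2 -0.6 -0.6] [-0.07  0.02  0.01] 13.0
0.232 [ 0.521  -0.2024  0.2318] [-0.6 -0.2 -0.5] [-0.08  0.04 -0.03] 13.2
0.229 [ 0.521  -0.2025  0.2287] [ 0.2 -0.3 -0.8] [-0.1   0.05 -0.05] 13.5
0.226 [ 0.521  -0.2025  0.2257] [-0.3 -0.   0.9] [-0.05  0.01  0.05] 13.7
0.223 [ 0.521  -0.2024  0.2227] [-0.4 -1.5 -0.2] [-0.09  0.05  0.01] 14.0
0.22 [ 0.521  -0.2025  0.2197] [-1.  -0.7 -0.1] [-0.04  0.04 -0.02] 14.2
0.217 [ 0.521  -0.2025  0.2168] [ 0.8 -0.1 -0.1] [-0.05  0.    0.03] 14.5
0.214 [ 0.521  -0.2025  0.2137] [-0.8 -1.1 -0.2] [-0.03  0.05  0.03] 14.7
0.211 [ 0.521  -0.2024  0.2108] [-0.2 -0.3 -0.2] [-0.07  0.03  0.  ] 15.0
0.208 [ 0.5214 -0.2027  0.2098] [-1.7  0.5  8.7] [0.13 0.46 0.04] 15.2
```

View pics/s_ins_crop.png

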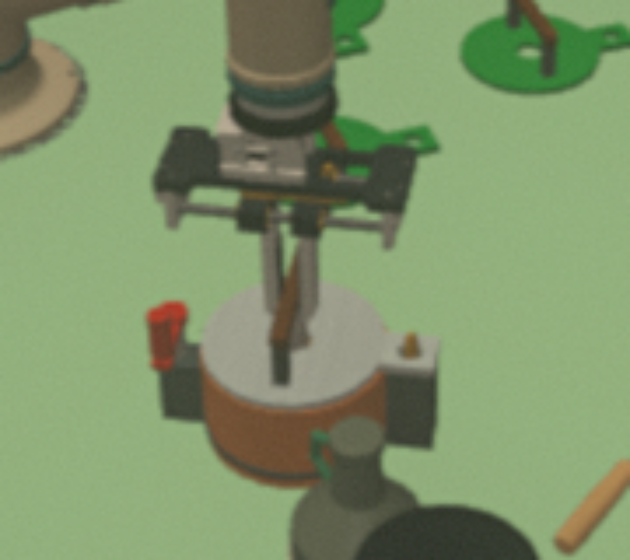

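The side view shows the cover down on the rim with the brass pin up through the ear. Contact came at the expected height (TCP 0.210), so it is home. I'll release, retract, close the fingers and push the latch around its arc.

Run:
```python
from m import *
a=np.radians(22.8); Rd=np.array([[np.cos(a),-np.sin(a)],[np.sin(a),np.cos(a)]]); D=np.array([.5209,-.202])
W=lambda x,y,z:[*(D+Rd@np.array([x,y])),z]
open_gripper(); P=r.observe()["tcp_pos"]; r.movel([P[0],P[1],.30],speed=.12)
gripper_close(); z=.211
r.movel(W(-.135,-.046,.30),speed=.2); r.movel(W(-.135,-.046,z),speed=.15); r.hold(.3)
f0=r.observe()["wrist_force"]
for th in np.radians(np.arange(0,91,10)):
    t=np.array([np.cos(th),np.sin(th)]); k=np.array([-.094+.046*np.sin(th),-.046*np.cos(th)])
    d=.023 if th<1.2 else .020
    p=k-d*t; r.movel(W(*p,z),speed=.06); o=r.observe(); f=Rd.T@(o["wrist_force"]-f0)[:2]; print(round(np.degrees(th)),f.round(1),round(o["t"],1))
    if np.linalg.norm(f)>20: break
else:
    for y in np.arange(-.019,-.0099,.001):
        r.movel(W(-.048,y,z),speed=.03); o=r.observe(); f=Rd.T@(o["wrist_force"]-f0)[:2]; print(round(y,3),f.round(1),round(o["t"],1), Rd.T@(o["tcp_pos"][:2]-D))
        if np.linalg.norm(f)>10: break
c=snap("top","t_l"); cv2.imwrite("pics/t_l_crop.png",cv2.resize(c["image"][140:260,290:440,::-1],None,fx=4,fy=4))
```

```text
0 [0.1 0.5] 21.2
10 [0.1 0.7] 21.5
20 [-0.4  1.3] 21.8
30 [-0.3  0.6] 22.1
40 [0.3 0.4] 22.4
50 [-0.  -0.1] 22.7
60 [ 0.4 -0.1] 23.0
70 [0.2 0.4] 23.4
80 [-0.4  0.4] 23.7
90 [-0.3  1.4] 24.0
-0.019 [ 0.2 -0.3] 24.2 [-0.0478346 -0.0190102]
-0.018 [ 0.6 -1. ] 24.5 [-0.04778459 -0.0183892 ]
-0.017 [ 1.9 -1. ] 24.7 [-0.04765891 -0.01727414]
-0.016 [ 2.7 -3.5] 25.0 [-0.04765643 -0.01665651]
-0.015 [ 3.1 -5.8] 25.2 [-0.04763314 -0.01643421]
-0.014 [ 1.8 -7.6] 25.5 [-0.04763369 -0.01616912]
-0.013 [ 1.9 -8.4] 25.7 [-0.04762232 -0.01596176]
-0.012 [  1.3 -10.7] 26.0 [-0.04762467 -0.01573538]
```

Run:
```python
from m import *
a=np.radians(22.8); Rd=np.array([[np.cos(a),-np.sin(a)],[np.sin(a),np.cos(a)]]); D=np.array([.5209,-.202])
W=lambda x,y,z:[*(D+Rd@np.array([x,y])),z]
r.movel(W(-.048,-.03,.211),speed=.06); r.movel(W(-.048,-.03,.30),speed=.15)
p,q=down(W(0,-.05,0)[:2],.372,a); r.move_ptp(p,q); r.hold(.3); snap("wrist","w_end"); print(r.observe()["t"])
```

```text
28.0
```

View pics/w_end.png

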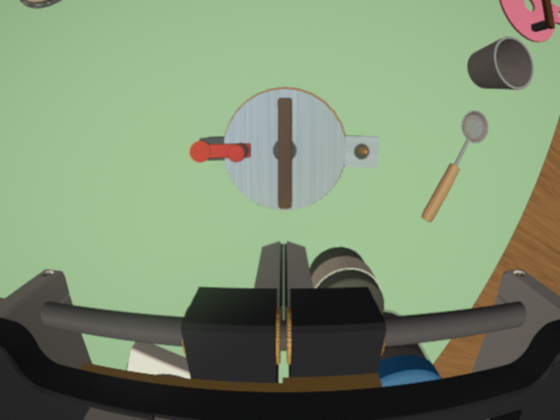

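The final view shows the latch arm running from its pivot at (200,152) over the rim, pointing at the shaft. The pin is centred in the ear hole at (362,152), and the bystanders in view have not moved.

```bash
python3 -c "
from bench import r
print(r.finish_job())"
```

```text
the job is handed in; nothing more can be done
None
```

The cover is fully home on the drum with the shaft and pin up through their holes, the red latch is swung to its stop over the rim, and the robot was clear of everything when I handed the job in at about 28 s.

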